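# Touch a sprayer tank off on three locating stops and clamp it

### The arm

A 6-joint arm with a two-finger parallel gripper is mounted at the origin on the work surface. World frame = base frame: x ahead of the robot, y to its left, z up, the work surface at z = 0. Lengths are in mm, angles in rad, forces in N, time in s.
With the tool pointing down it reaches from about 275 to 725 mm from the base axis. Payload 5.6 kg.
Tool frame: the origin (TCP) lies midway between the tips of the shut fingers; the grasp point (between the pads) lies 19 mm behind it; z points along the fingers, y is the line along which they close (so a half turn about z gives the same grasp; the last joint's range is limited). The gripper opens to 85 mm and grips with 20 to 120 N. Pads are 22 mm wide; open, the fingers measure 114 mm over their backs; the gripper's body (76 mm by 85 mm) begins 54 mm behind the grasp point. The pads swing forward as they close: fully open they stand 13 mm farther back than shut.
Start: joints at [1.619, 0.255, 0.108, 0, -1.424, -0.285], TCP at [128.999, 534.651, 201.683] pointing down, gripper open.
Joint ranges: [-2.95, 2.95], [-1.21, 1.97], [-1.09, 1.5], [-2.87, 1.71], [-2.94, -0.07], [-3.05, 3.05]. Speed limits (rad/s): [2.57, 2.57, 3.14, 3.14, 3.14, 3.14].

### API

Orientations are given as [roll, pitch, yaw] about the fixed x, y, z axes, in that order (R = Rz(yaw) Ry(pitch) Rx(roll)).
In Python, from bench import status, viewer, ctrl gives the robot as it stands. The module is installed in compiled form; this text tells all that it offers.
- The arm moves only by the shell command python3 -m creep 'ROWS' [OPENING] [FORCE]. ROWS is JSON, one flat list of numbers, 6 for each row, row after row: the shift along the tool's x, y, z as a fraction of full scale, then the turn, a rotation vector about the tool's x, y, z as a fraction of full scale. A call has 1 to 10 rows; each row is the pose to reach, as a shift and turn from the pose commanded when the call began, along the tool's axes at that moment; what a row does not reach only later rows make up. Full scale, the value 1, is 0.25 m for a shift and 60 degrees for a turn. A row lasts 1/10 s, in which the tool goes at most 50 mm and 8.59 degrees, less where a joint would pass 70% of its speed; a pose out of reach is approached as far as the arm can. A call with a number of a shift or a turn outside -1 to 1 is refused whole. A call with a gripper value outside its range is refused whole. OPENING is the gripper's target within -1 to 1 (fully open at 1, half-way at 0, shut at -1), set as the call begins (- or left out, the last holds). The fingers move at their own pace and stop on an object; FORCE is the grip in N (left out, the last holds). Time passes only in rows, so rows that repeat a pose let the fingers close. It gives the time, the measured TCP pose, the force, the opening and the grip force at its end, in the units of the state.
- status.get_obs(): the state, without advancing time (a new reading comes with each control period).
- viewer.camera(name): name is "side" or "top"; returns the picture (420x560x3 uint8, blue, green, red); there is no depth.
- viewer.get_calibration(name): a dict with "fx", "fy", "cx", "cy" (pixels), "dist" ([k1, k2, p1, p2, k3] as OpenCV has them; the pictures are not rectified), "pose" (4x4, takes a point from camera to world coordinates). Camera axes: x right, y up, looking along -z (the intrinsics and any distortion apply to the point x, -y, -z); pixel columns grow to the right and rows downward; lengths in mm; the calibration is good to about 2 mm. A picture is of the moment at which its call begins. get_calibration takes no time and is no camera call.
- ctrl.hand_in(): hands the job in; it is judged then, once.
The state is a dict: "time": time; "q": joint angles; "qvel": joint speeds; "tau": joint torques, N m; "position": TCP position; "ee_rot": TCP orientation; "ft_force": force on the tool from outside, world axes, zero at the start; "wrist_torque": the same for the moment, N m; "finger_gap": opening from 0.0 (shut) to 1.0 (fully open); "gripper_force": force on a finger pad.
Only numpy, scipy, OpenCV 4.12 (cv2) and the standard library are available. Lean on these libraries where they do the work, as an engineer would, in place of code of your own. Each camera call takes 0.05 s, during which the arm holds its last target. There are 200 camera calls.

### The job

Locate the white sprayer tank for drilling: stand it on the aluminium fixture plate clear of the stops, push it gently back until its long side bears on both back stop screws, and then, keeping it on those two, slide it along until its end bears on the end stop screw too. Once it bears on all three, swing the red clamp handle fully shut so that the rubber nose holds the tank there, and let go. Go by feel, the screws are set anew for every batch and the thin plastic dents: press with about 10 N and never load any stop with 12 N; leave the other things on the bench where they are.

Things in the scene. Friction and masses are not known exactly. Their poses are not given: they have to be found in the camera images.
- tank: white plastic tank, 0.3-0.6 kg: 104 mm along its x, 180 along its y; upright walls to 56 mm, top at 68 mm; upright corners cut off at 45 deg (20 mm each way). Mid-top a round black cap, 50 mm across, 68 to 98 mm up: hold or push it there. Wire bails stand 8 mm out from the middle 44 mm of the long sides. Origin: centre of underside. Starts on the bench, about a quarter turn from the fixture
- fixture: aluminium fixture plate, 12 mm thick, fixed. Origin: on its underside, below where the tank's centre comes to rest when all screws are mid-set (the tank's y then along plate y, either way round; the bail fits between the back stops). x points to the back stops, y to the end stop, z up. Reaches from x -140 to +80, y -180 to +118 mm
- stop_left: back stop on the +y side: steel post, 56 mm high above the plate, with a brass screw standing out of it towards the tank (plate -x), its domed tip 46 mm above the plate at plate y = 50 mm. The tip is at plate x = 47 to 57 mm: each screw is set differently every time, nothing reads it. Origin: on the plate at x = 52, y = 50 mm; post 14 to 28 mm behind it
- stop_right: the other back stop, alike, origin at plate x = 52, y = -50 mm; its screw is set on its own, so the seated tank may stand up to 0.1 rad askew to the plate
- stop_end: end stop, alike, its screw looks along plate -y; origin on the plate at x = 20, y = 90 mm; its tip is at plate y = 84 to 96 mm
- clamp (a joint): handle of the spiral-cam clamp on the plate's corner opposite the stops; turns level on an upright pivot. 0 rad = open (nose 20 mm clear of a mid-set tank), grows counter-clockwise from above, nose advancing 23 mm per rad, 1.4 = fully shut, at its stop. Starts at 0 to 0.1. Stiff: stays where left, takes 6 N at the knob, 10 N near the end; the nose meets the tank at 0.4 to 1.4
- clamp_knob (a point): centre of the top of the upright round red handle knob, 22 mm in diameter, which reaches from 65 to 115 mm above the bench with the level handle bar below it; 80 mm from the pivot
- clamp_pivot (a point): on the upright axis about which the clamp handle turns, at the height of clamp_knob
- clamp_bumper: black rubber nose of the clamp, 24 mm across, 40 mm above the bench; the handle drives it along plate direction (1, 1) on to the tank's cut-off corner; sprung, 7 to 13 N when shut on the tank. Origin: on the nose's axis line 28 mm below it, 20 mm ahead of the rubber face
- hex_key: small black L-shaped hex key lying on the front of the plate, 82 mm long, 5 mm thick; leave it. Origin: in its long leg, 42 mm from its end
- cell_holder: black holder with two AA cells, 36 x 62 x 18 mm; leave it. Origin: centre of the underside
- drill: lime-green and black cordless drill lying on its side, about 190 x 200 x 64 mm; leave it. Origin: on the bench under its barrel
- spare_cap: spare black ring cap, 50 mm across, 28 mm high, standing loose on the bench; not the tank's; leave it. Origin: centre of the underside
- sealant: small bottle, 34 mm across, 85 mm high; leave it. Origin: centre of the underside
- tape_roll: yellow ring of tape, 84 mm across, 24 mm high; leave it. Origin: centre of the underside
- screwdriver: screwdriver with a lime handle, 190 mm long, lying; leave it. Origin: in its middle, on the bench
Not all that is in view belongs to the job. What is shaped like the tank but turquoise is not meant.

How it is judged:
By the outcome, as a careful person would: the job done as asked, in the order asked, and still so for the second after the job is handed in, with the robot touching nothing.
It also fails if it takes over 72 s, if anything falls off the work surface, if the arm or the gripper's body presses on something with over 40 N, if the wrist force passes 120 N, or if a joint passes its speed limit or range.

## Working session

There is one attempt and no reset: what is moved stays moved. The work goes in short steps, Python scripts to look and compute and a shell command to move; the robot and the scene stay as the last step left them, time stands still between calls to the robot, and variables do not carry over. Pictures are saved under pics/ and viewed, at most 10 in all, crops included, and the job is handed in when it is done.

```bash
mkdir -p pics; python3 - <<'E'
from bench import status, viewer
import cv2
for n in("top","side"):
    im=viewer.camera(n); cv2.imwrite(f"pics/{n}0.png",im)
    c=viewer.get_calibration(n); print(n,c)
print(status.get_obs())
E
```

```text
top {'fx': 400.7904338865334, 'fy': 400.7904338865334, 'cx': 283.8701181375677, 'cy': 207.6055826358028, 'dist': array([-0.01776403,  0.        ,  0.        ,  0.        ,  0.        ]), 'pose': array([[ 2.72577440e-02,  9.97592908e-01, -6.37605295e-02,
         4.55606830e+02],
       [-9.99603619e-01,  2.76510394e-02,  5.29389072e-03,
        -4.25399430e+01],
       [ 7.04419275e-03,  6.35909565e-02,  9.97951186e-01,
         1.25006467e+03],
       [ 0.00000000e+00,  0.00000000e+00,  0.00000000e+00,
         1.00000000e+00]])}
side {'fx': 522.1665107976005, 'fy': 522.1665107976005, 'cx': 279.93367566562586, 'cy': 212.21558612737022, 'dist': array([-0.14827888,  0.        ,  0.        ,  0.        ,  0.        ]), 'pose': array([[ 9.14103491e-01,  2.42252145e-01, -3.25159508e-01,
         4.66712051e+01],
       [-4.05471443e-01,  5.51606558e-01, -7.28919141e-01,
        -1.04953308e+03],
       [ 2.77789127e-03,  7.98150426e-01,  6.02451808e-01,
         9.52027668e+02],
       [ 0.00000000e+00,  0.00000000e+00,  0.00000000e+00,
         1.00000000e+00]])}
{'time': 0.1, 'q': array([ 1.61858698e+00,  2.55654592e-01,  1.07147201e-01, -3.83740885e-04,
       -1.42388760e+00, -2.84605288e-01]), 'qvel': array([ 0.00111704, -0.0001008 ,  0.00387548,  0.0028013 ,  0.00044806,
       -0.00215673]), 'tau': array([-1.57073100e-03, -3.87607741e+01,  2.38471878e+01,  5.37792385e+00,
       -3.82460436e-03,  4.58053563e-06]), 'position': array([128.8786695 , 534.19419867, 200.91490798]), 'ee_rot': array([ 3.13995173e+00, -8.46236142e-05, -2.36871037e-01]), 'ft_force': array([0.40887106, 0.61120219, 0.031964  ]), 'wrist_torque': array([-0.01543511,  0.00188318,  0.01320332]), 'gripper_force': 0.0, 'finger_gap': 0.9994099053261651}
```

View pics/top0.png

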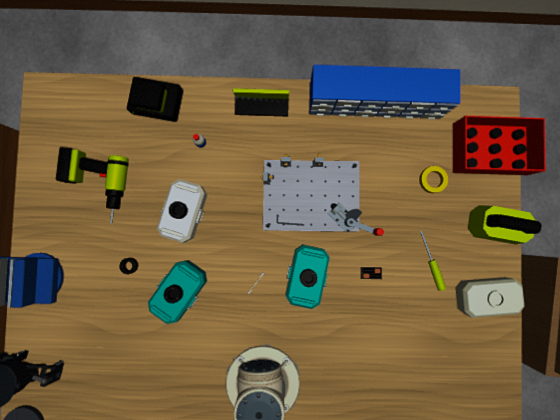

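View pics/side0.png

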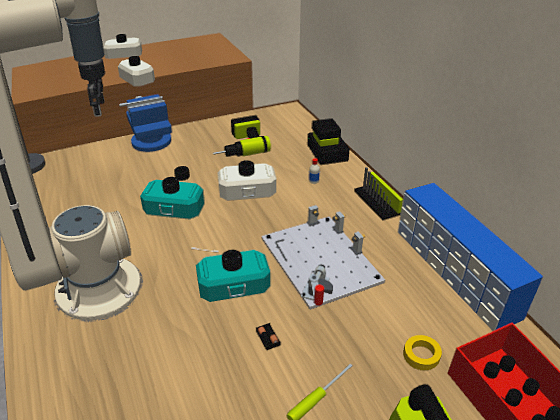

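The top view shows these candidates for the tank:
- White tank with a black cap at (182,211).
- Turquoise tanks at (178,292) and (308,277), which are not meant.
- Off-white can with a pale cap at (492,298), which is not the one.
- Loose ring cap at (129,266), which is the spare.

I choose (182,211). The plate is at (311,195): back stops at (286,160) and (318,160), end stop at (268,180), clamp knob at (379,232).

```bash
cat > h.py <<'E'
import numpy as np, cv2
from bench import status, viewer
def ray(n,px):
    c=viewer.get_calibration(n);K=np.array([[c['fx'],0,c['cx']],[0,c['fy'],c['cy']],[0,0,1.]])
    u=cv2.undistortPoints(np.array(px,float).reshape(-1,1,2),K,c['dist']).reshape(-1,2)
    d=np.c_[u[:,0],-u[:,1],-np.ones(len(u))]@c['pose'][:3,:3].T
    return c['pose'][:3,3],d
def onz(n,px,z):
    o,d=ray(n,px); return (o+d*((z-o[2])/d[:,2])[:,None]).round(1)
def two(pt,ps):
    o1,d1=ray('top',[pt]);o2,d2=ray('side',[ps]);d1,d2=d1[0],d2[0]
    s=np.linalg.lstsq(np.c_[d1,-d2],o2-o1,rcond=None)[0]
    a,b=o1+s[0]*d1,o2+s[1]*d2
    return ((a+b)/2).round(1),round(float(np.linalg.norm(a-b)),1)
E
python3 - <<'E'
from h import *
t=cv2.imread('pics/top0.png')
a=cv2.resize(t[140:245,250:390],None,fx=5.6,fy=5.6,interpolation=cv2.INTER_CUBIC);cv2.imwrite('pics/c1.png',a)
s=cv2.imread('pics/side0.png')
b=cv2.resize(s[190:310,250:400],None,fx=5,fy=5,interpolation=cv2.INTER_CUBIC);cv2.imwrite('pics/c2.png',b)
c=cv2.resize(t[170:250,150:215],None,fx=6,fy=6,interpolation=cv2.INTER_CUBIC)
d=cv2.resize(s[150:210,210:285],None,fx=5,fy=5,interpolation=cv2.INTER_CUBIC)
m=np.zeros((480,800,3),np.uint8);m[:480,:390]=c;m[:300,400:775]=d;cv2.imwrite('pics/c3.png',m)
E
```

```text
(no output)
```

View pics/c1.png

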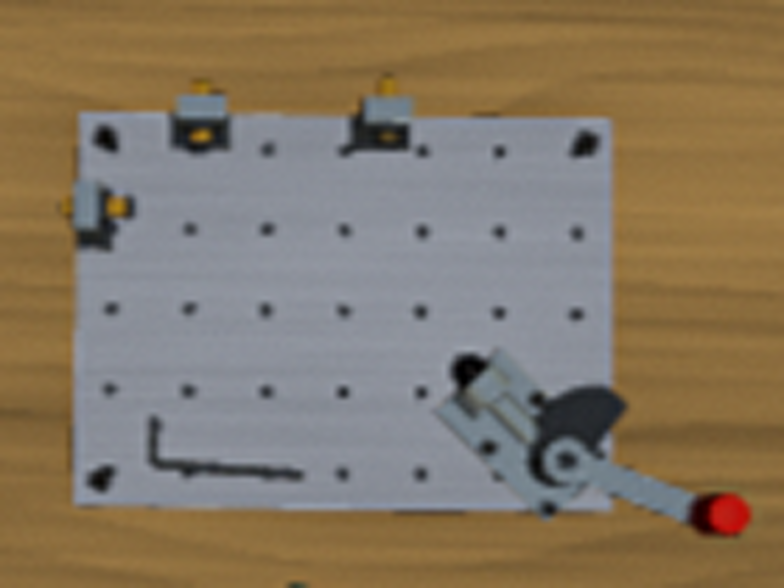

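View pics/c2.png

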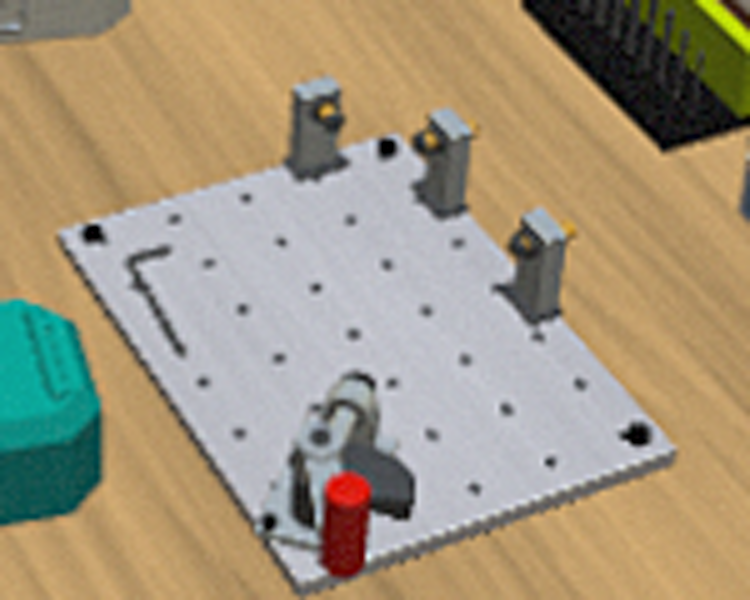

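View pics/c3.png

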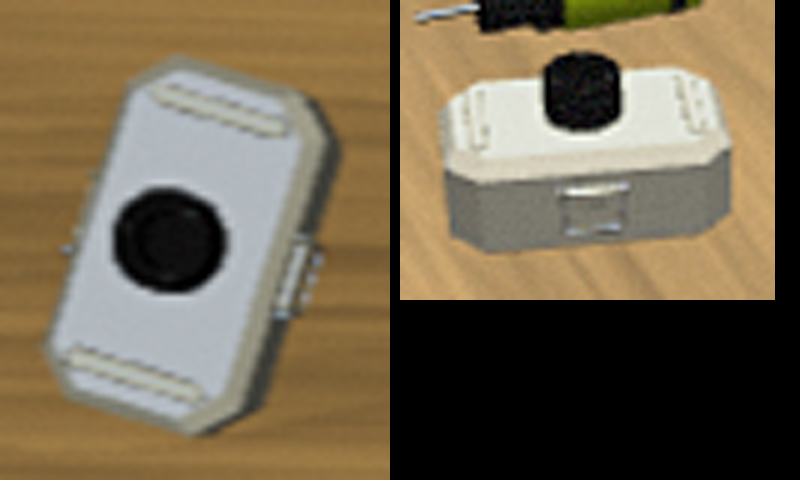

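The crops show:
- **Stops:** back screw tips at about c1 (201,135) and (388,136), end tip at (130,208).
- **Clamp:** knob at (735,512), pivot at (568,460).
- **Tank:** the white tank is confirmed. Its cap centre is at c3 (170,240), with its ridges at (135,375) and (222,112).

```bash
python3 - <<'E'
from h import *
f=lambda p:[(250+(u+.5)/5.6-.5,140+(v+.5)/5.6-.5) for u,v in p]
P=onz('top',f([(79,113),(610,118),(612,511),(74,506)]),12);print(P)
g=lambda p:[(250+(u+.5)/5-.5,190+(v+.5)/5-.5) for u,v in p]
S=onz('side',g([(398,133),(676,455),(300,592),(60,234)]),12);print('side',S)
for Q in(P,S):
    yd=(Q[0]-Q[1])+(Q[3]-Q[2]);a=np.arctan2(-yd[0],yd[1]);R=np.array([[np.cos(a),-np.sin(a)],[np.sin(a),np.cos(a)]])
    c=Q.mean(0)[:2]; o=c-R@[-30,-31];print('yaw',a,'origin',o, 'size',np.linalg.norm(Q[0]-Q[1]),np.linalg.norm(Q[1]-Q[2]))
print('knob',onz('top',f([(735,513)]),115),two(f([(735,513)])[0],g([(348,490)])[0]))
print('pivot',onz('top',f([(568,460)]),65))
print('tips',onz('top',f([(201,135),(388,136),(130,208)]),58))
k=lambda p:[(150+(u+.5)/6-.5,170+(v+.5)/6-.5) for u,v in p]
print('cap',onz('top',k([(170,240)]),98),two(k([(170,240)])[0],(246,163.5)))
r=onz('top',k([(135,375),(222,112)]),68);print('tank ridges',r,np.arctan2(*(r[1]-r[0])[[1,0]]),r.mean(0))
E
```

```text
[[ 682.4   17.9   12. ]
 [ 688.1 -278.3   12. ]
 [ 469.2 -282.8   12. ]
 [ 463.9   13.9   12. ]]
side [[ 679.8   11.2   12. ]
 [ 682.4 -286.8   12. ]
 [ 463.9 -292.    12. ]
 [ 460.9    5.2   12. ]]
yaw 0.018550747445107877 origin [ 605.31979801 -100.77384336] size 296.2548396229165 218.9462491115114
yaw 0.009408324543166965 origin [ 601.4570185  -109.31912642] size 298.01134206603615 218.56186767137584
knob [[ 468.7 -325.2  115. ]] (array([ 468. , -325.7,  111.4]), 1.8)
pivot [[ 494.9 -248.7   65. ]]
tips [[ 663.9  -50.1   58. ]
 [ 666.3 -150.4   58. ]
 [ 623.5  -13.2   58. ]]
cap [[515.1 256.   98. ]] (array([514.3, 256.6,  97.1]), 1.8)
tank ridges [[449.9 278.   68. ]
 [580.6 240.9  68. ]] -0.27658092649470495 [515.25 259.45  68.  ]
```

```bash
cat > guard.py <<'E'
E
python3 - <<'E'
from h import *
f=lambda p:[(250+(u+.5)/5.6-.5,140+(v+.5)/5.6-.5) for u,v in p]
g=lambda p:[(250+(u+.5)/5-.5,190+(v+.5)/5-.5) for u,v in p]
A=[(105,138),(584,145),(100,478),(79,113),(610,118),(612,511),(74,506),(205,100),(388,105),(90,195)]
B=[(388,147),(637,434),(93,233),(398,133),(676,455),(300,580),(60,234),(450,122),(545,222),(318,87)]
for a,b in zip(A,B): print(two(f([a])[0],g([b])[0]))
E
rm guard.py
```

```text
(array([668.9,   3.1,  10.7]), 0.2)
(array([ 672.8, -264.3,   10.9]), 0.3)
(array([4.794e+02, 3.000e-01, 1.030e+01]), 0.7)
(array([683.7,  18.1,   5.9]), 0.3)
(array([ 689.2, -279.7,    3. ]), 1.4)
(array([ 468.9, -283.1,    9.5]), 0.8)
(array([464.2,  14.2,   4.1]), 0.5)
(array([679.4, -50.6,  63.7]), 5.3)
(array([ 681. , -149.1,   64. ]), 1.9)
(array([626.4,   9.3,  63.4]), 5.7)
```

```bash
cat >> h.py <<'E'
def go(x,y,z,yaw):
    "tool-axis fractions from the measured pose to a tool-down pose"
    from scipy.spatial.transform import Rotation as Ro
    o=status.get_obs();R=Ro.from_euler('xyz',o['ee_rot']);T=Ro.from_euler('xyz',[np.pi,0,yaw])
    print('frac',(R.inv().apply(np.array([x,y,z])-o['position'])/250).round(4),((R.inv()*T).as_rotvec()/np.radians(60)).round(3))
def st():
    o=status.get_obs();print('t',round(o['time'],1),o['position'].round(1),'rpy',o['ee_rot'].round(3),'F',o['ft_force'].round(1),'M',o['wrist_torque'].round(2),'gap',round(o['finger_gap'],3),'gf',round(o['gripper_force'],1))
E
python3 -m creep '[0.1,0.04,0.01,0,0,0, 0.22,0.09,0.02,0,0,0, 0.36,0.15,0.03,0,0,0, 0.5,0.2,0.04,0,0,0, 0.64,0.26,0.05,0,0,0, 0.78,0.32,0.06,0,0,0, 0.88,0.36,0.06,0,0,0]' 1 30
python3 -c "
from h import *
st();go(515,256.3,125,-.276)"
```

```text
time: 0.8
position: [322.9, 393.6, 186.0]
ee_rot: [3.14, 0.0, -0.238]
ft_force: [0.7, 0.6, 0.3]
finger_gap: 0.998
gripper_force: 0.0
t 0.8 [322.9 393.6 186. ] rpy [ 3.14   0.    -0.238] F [0.7 0.6 0.3] M [ 0.09 -0.01  0.05] gap 0.998 gf 0.0
frac [0.8764 0.3524 0.2443] [0.001 0.    0.036]
```

```bash
python3 -m creep '[0.12,0.05,0.03,0,0,0.01, 0.26,0.1,0.06,0,0,0.01, 0.4,0.16,0.1,0,0,0.02, 0.54,0.22,0.14,0,0,0.03, 0.68,0.27,0.18,0,0,0.036, 0.8,0.32,0.21,0,0,0.036, 0.876,0.352,0.244,0,0,0.036, 0.876,0.352,0.244,0,0,0.036]'
python3 - <<'E'
from h import *
st();go(515,256.3,71,-.276)
t=viewer.camera('top');s=viewer.camera('side')
m=np.zeros((480,800,3),np.uint8);m[:480,:390]=cv2.resize(t[170:250,150:215],(390,480));m[:400,400:800]=cv2.resize(s[130:210,210:290],(400,400));cv2.imwrite('pics/g1.png',m)
E
```

```text
time: 1.6
position: [514.6, 256.3, 123.4]
ee_rot: [3.138, 0.002, -0.278]
ft_force: [-0.7, -0.0, -0.2]
finger_gap: 0.999
gripper_force: 0.0
t 1.6 [514.6 256.3 123.4] rpy [ 3.138e+00  2.000e-03 -2.780e-01] F [-0.7 -0.  -0.2] M [ 0.04  0.07 -0.01] gap 0.999 gf 0.0
frac [ 0.0022 -0.0012  0.2096] [ 0.003  0.002 -0.002]
```

View pics/g1.png

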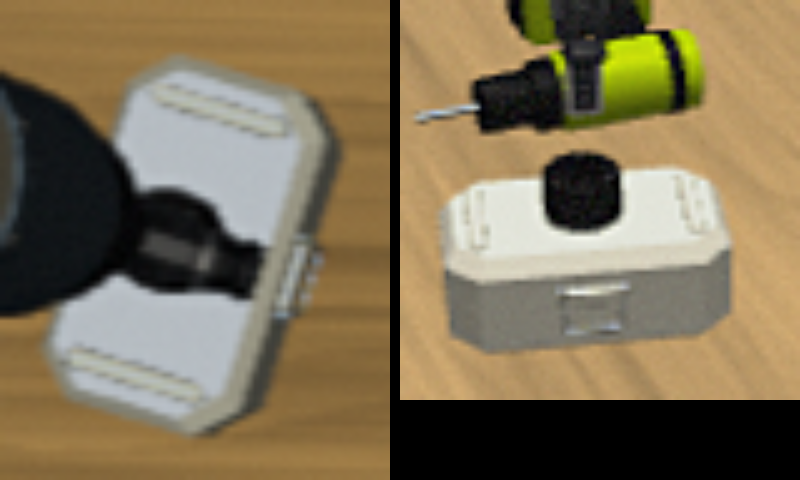

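The fingers straddle the cap in both views, with the cap at c(170,240) and a finger at (245,265). I'll go down and grip.

```bash
python3 -m creep '[0,0,0.03,0,0,0, 0,0,0.08,0,0,0, 0,0,0.13,0,0,0, 0,0,0.17,0,0,0, 0.002,-0.001,0.2,0.003,0.002,0, 0.002,-0.001,0.208,0.003,0.002,0, 0.002,-0.001,0.208,0.003,0.002,0]' 1
python3 -m creep '[0,0,0,0,0,0, 0,0,0,0,0,0, 0,0,0,0,0,0, 0,0,0,0,0,0, 0,0,0,0,0,0, 0,0,0,0,0,0]' -0.4 30
python3 -c "
from h import *
st()"
```

```text
time: 2.4
position: [514.5, 258.6, 73.4]
ee_rot: [-3.139, -0.002, -0.274]
ft_force: [-0.7, -0.1, -0.5]
finger_gap: 0.999
gripper_force: 0.0
time: 3.0
position: [514.6, 258.7, 73.7]
ee_rot: [-3.138, -0.002, -0.275]
ft_force: [1.4, 0.5, 1.0]
finger_gap: 0.303
gripper_force: 0.0
t 3.0 [514.6 258.7  73.7] rpy [-3.138e+00 -2.000e-03 -2.750e-01] F [1.4 0.5 1. ] M [-0.07 -0.    0.01] gap 0.303 gf 0.0
```

```bash
python3 - <<'E'
from h import *
t=viewer.camera('top');s=viewer.camera('side')
m=np.zeros((480,800,3),np.uint8);m[:480,:390]=cv2.resize(t[170:250,150:215],(390,480));m[:480,400:800]=cv2.resize(s[90:210,200:300],(400,480));cv2.imwrite('pics/g2.png',m)
E
```

```text
(no output)
```

View pics/g2.png

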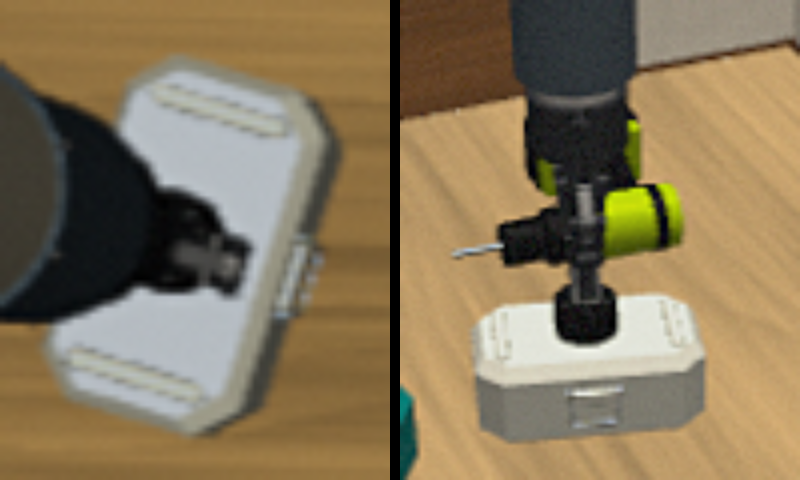

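The picture shows the fingers around the cap, with the front finger at (585,300) and the black pad hidden on the black cap. The opening exactly matches the target, so I'll close further to see whether it holds.

```bash
python3 -m creep '[0,0,0,0,0,0, 0,0,0,0,0,0, 0,0,0,0,0,0]' -1 30
python3 -c "
from h import *
st()"
```

```text
time: 3.4
position: [514.5, 258.7, 73.7]
ee_rot: [-3.138, -0.002, -0.275]
ft_force: [0.4, 0.2, -0.0]
finger_gap: -0.002
gripper_force: 0.0
t 3.4 [514.5 258.7  73.7] rpy [-3.138e+00 -2.000e-03 -2.750e-01] F [ 0.4  0.2 -0. ] M [-0.03 -0.01 -0.  ] gap -0.002 gf 0.0
```

```bash
python3 - <<'E'
from h import *
s=viewer.camera('side');t=viewer.camera('top')
a=cv2.resize(s[130:200,215:280],None,fx=8,fy=8,interpolation=cv2.INTER_CUBIC)
a=np.clip((a/255.)**.45*255,0,255).astype(np.uint8)
b=cv2.resize(t[195:225,165:200],None,fx=7,fy=7,interpolation=cv2.INTER_CUBIC);b=np.clip((b/255.)**.45*255,0,255).astype(np.uint8)
m=np.zeros((560,790,3),np.uint8);m[:,:520]=a;m[:210,530:775]=b;cv2.imwrite('pics/g3.png',m);st()
E
```

```text
t 3.5 [514.5 258.7  73.7] rpy [-3.138e+00 -2.000e-03 -2.750e-01] F [-0.3 -0.3  0.1] M [0.01 0.01 0.06] gap 0.0 gf 0.0
```

View pics/g3.png

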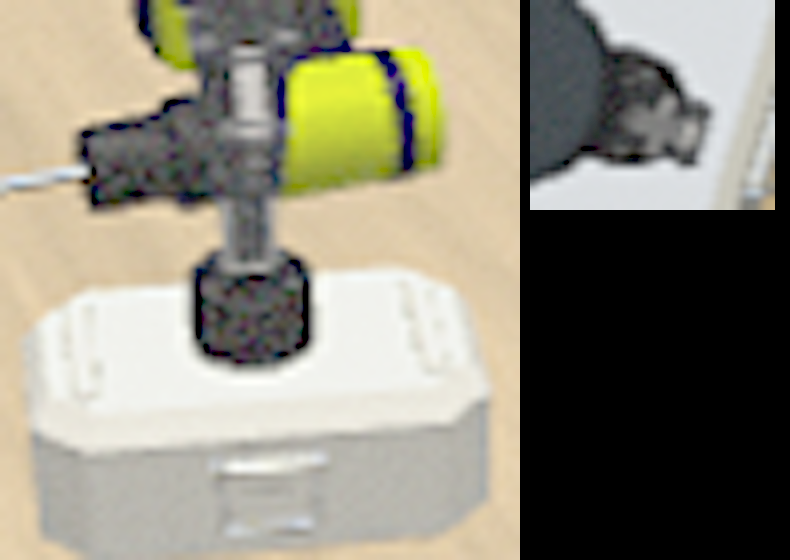

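```bash
python3 - <<'E'
from h import *
print(two((187.5,213.6),(246,141)),two((187.5,213.6),(246,150)))
for z in(60,74,98,110,140):print(z,onz('side',[(246,163.2)],z),onz('top',[(187.5,213.6)],z))
print(onz('side',[(246,141)],98+40))
E
```

```text
(array([498.3, 202.6, 208.1]), 2.8) (array([499.9, 210.7, 173.3]), 2.5)
60 [[534.4 315.3  60. ]] [[505.9 236.8  60. ]]
74 [[526.7 293.9  74. ]] [[505.3 233.5  74. ]]
98 [[513.6 257.2  98. ]] [[504.3 227.9  98. ]]
110 [[507.  238.8 110. ]] [[503.8 225.1 110. ]]
140 [[490.6 192.9 140. ]] [[502.5 218.1 140. ]]
[[539.5 321.2 138. ]]
```

```bash
python3 - <<'E'
from h import *
def proj(n,p):
    c=viewer.get_calibration(n);K=np.array([[c['fx'],0,c['cx']],[0,c['fy'],c['cy']],[0,0,1.]])
    q=(np.array(p,float)-c['pose'][:3,3])@c['pose'][:3,:3]*[1,-1,-1]
    return cv2.projectPoints(q.reshape(1,1,3),np.zeros(3),np.zeros(3),K,c['dist'])[0].ravel().round(1)
for p in[(129,535,214),(129,535,240),(514.5,258.7,74),(514.5,258.7,98),(514.5,258.7,150),(515,256.3,98)]: print(p,proj('top',p),proj('side',p))
s=cv2.imread('pics/side0.png');t=cv2.imread('pics/top0.png')
m=np.zeros((400,800,3),np.uint8)
m[:,:400]=cv2.resize(s[60:140,60:140],(400,400));m[:,400:]=cv2.resize(t[330:420,0:90],(400,400))
cv2.imwrite('pics/g4.png',np.clip((m/255.)**.5*255,0,255).astype(np.uint8))
E
```

```text
(129, 535, 214) [ 50.4 355.4] [101.4 116.6]
(129, 535, 240) [ 44.4 358.6] [ 99.9 109.2]
(514.5, 258.7, 74) [179.1 210.2] [246.4 169.4]
(514.5, 258.7, 98) [177.  209.8] [246.1 162.9]
(514.5, 258.7, 150) [172.1 208.7] [245.5 148.4]
(515, 256.3, 98) [177.8 209.6] [246.5 163.2]
```

View pics/g4.png

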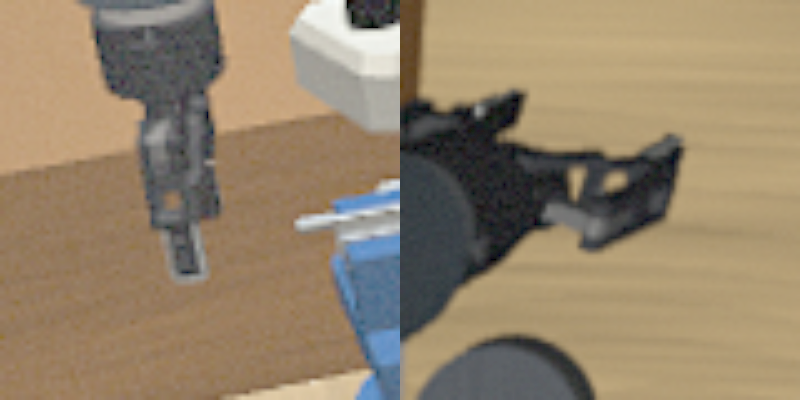

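```bash
cat >> h.py <<'E'
def proj(n,p):
    c=viewer.get_calibration(n);K=np.array([[c['fx'],0,c['cx']],[0,c['fy'],c['cy']],[0,0,1.]])
    q=(np.array(p,float)-c['pose'][:3,3])@c['pose'][:3,:3]*[1,-1,-1]
    return cv2.projectPoints(q.reshape(1,1,3),np.zeros(3),np.zeros(3),K,c['dist'])[0].ravel().round(1)
E
python3 - <<'E'
from h import *
for p,w in[((129,534.6,214),-.237),((514.5,256.3,136),-.277)]:
  for s in(42,57,-42,-57):
    q=np.array(p)+s*np.array([np.sin(w),-np.cos(w),0]);print(s,q.round(),proj('top',q),proj('side',q))
E
```

```text
42 [119. 494. 214.] [ 66.3 359.9] [100.1 122.6]
57 [116. 479. 214.] [ 71.9 361.5] [ 99.6 124.8]
-42 [139. 575. 214.] [ 34.9 350.9] [102.8 110.9]
-57 [142. 590. 214.] [ 29.3 349.3] [103.2 109. ]
42 [503. 216. 136.] [188.6 213.5] [247.2 159.8]
57 [499. 201. 136.] [193.7 215.1] [247.6 162.4]
-42 [526. 297. 136.] [160.  204.5] [244.8 145.9]
-57 [530. 311. 136.] [154.9 202.9] [244.4 143.6]
```

The three views agree with each other and show the fingertips about 24 mm higher than I assumed: seen at side row 163.5, expected 169.4. The fingers closed just above the cap. I'll open, go 25 mm lower and grip again.

```bash
python3 -m creep '[0,0,0,0,0,0, 0,0,0,0,0,0, 0,0,0,0,0,0, 0,0,0,0,0,0, 0,0,0,0,0,0, 0,0,0,0,0,0]' 1
python3 -m creep '[0,0.004,0.02,0,0,0, 0,0.008,0.05,0,0,0, 0,0.008,0.08,0,0,0, 0,0.008,0.096,0,0,0, 0,0.008,0.1,0,0,0, 0,0.008,0.1,0,0,0]'
python3 -m creep '[0,0,0,0,0,0, 0,0,0,0,0,0, 0,0,0,0,0,0, 0,0,0,0,0,0, 0,0,0,0,0,0, 0,0,0,0,0,0]' -0.6 30
python3 -c "
from h import *
st()"
```

```text
time: 4.1
position: [514.6, 258.7, 73.7]
ee_rot: [-3.138, -0.002, -0.275]
ft_force: [-0.9, -0.3, 0.1]
finger_gap: 0.994
gripper_force: 0.0
time: 4.7
position: [514.0, 256.8, 48.4]
ee_rot: [-3.139, -0.002, -0.274]
ft_force: [0.5, 0.4, -0.2]
finger_gap: 1.001
gripper_force: 0.0
time: 5.3
position: [514.6, 257.3, 49.3]
ee_rot: [-3.137, -0.003, -0.274]
ft_force: [0.1, 1.1, 3.9]
finger_gap: 0.57
gripper_force: 31.8
t 5.3 [514.6 257.3  49.3] rpy [-3.137e+00 -3.000e-03 -2.740e-01] F [0.1 1.1 3.9] M [ 0.51 -0.03 -0.03] gap 0.57 gf 31.8
```

```bash
python3 -m creep '[0,0,-0.02,0,0,0, 0,0,-0.06,0,0,0, 0,0,-0.12,0,0,0, 0,0,-0.19,0,0,0, 0,0,-0.26,0,0,0, 0,0,-0.33,0,0,0, 0,0,-0.38,0,0,0, 0,0,-0.4,0,0,0]' - 40
python3 -c "
from h import *
st();go(555,70,150,-.9);go(595.5,-110.4,150,-1.552)"
```

```text
time: 6.1
position: [514.0, 256.7, 149.8]
ee_rot: [-3.138, -0.003, -0.275]
ft_force: [0.2, 0.1, -4.8]
finger_gap: 0.569
gripper_force: 42.4
t 6.1 [514.  256.7 149.8] rpy [-3.138e+00 -3.000e-03 -2.750e-01] F [ 0.2  0.1 -4.8] M [-0.04 -0.06 -0.03] gap 0.569 gf 42.4
frac [ 0.3604  0.6743 -0.0024] [-0.005 -0.001  0.597]
frac [ 0.712   1.3249 -0.004 ] [-0.005  0.     1.22 ]
```

```bash
python3 -m creep '[0.02,0.03,0,0,0,0.03, 0.06,0.1,0,0,0,0.1, 0.1,0.2,0,0,0,0.18, 0.15,0.3,0,0,0,0.27, 0.2,0.4,0,0,0,0.36, 0.26,0.5,0,0,0,0.45, 0.31,0.6,0,0,0,0.54, 0.34,0.65,0,0,0,0.58, 0.36,0.675,0,0,0,0.6, 0.36,0.675,0,0,0,0.6]'
python3 -c "
from h import *
st();go(595.5,-110.4,150,-1.552)"
```

```text
time: 7.1
position: [554.7, 69.1, 147.7]
ee_rot: [-3.139, 0.001, -0.904]
ft_force: [0.0, -0.7, -4.0]
finger_gap: 0.571
gripper_force: 42.6
t 7.1 [554.7  69.1 147.7] rpy [-3.139e+00  1.000e-03 -9.040e-01] F [ 0.  -0.7 -4. ] M [ 0.18  0.12 -0.  ] gap 0.571 gf 42.6
frac [ 0.6652  0.3158 -0.0104] [-0.002  0.001  0.619]
```

```bash
python3 -m creep '[0.03,0.02,0,0,0,0.03, 0.1,0.05,0,0,0,0.1, 0.2,0.1,0,0,0,0.18, 0.3,0.15,0,0,0,0.27, 0.4,0.19,0,0,0,0.36, 0.5,0.24,0,0,0,0.46, 0.58,0.28,0,0,0,0.55, 0.64,0.305,-0.005,0,0,0.6, 0.665,0.316,-0.01,0,0,0.619, 0.665,0.316,-0.01,0,0,0.619]'
python3 - <<'E'
from h import *
st()
t=viewer.camera('top');s=viewer.camera('side')
m=np.zeros((600,800,3),np.uint8);m[:,:400]=cv2.resize(t[140:245,250:320+0],(400,600));m[:,400:]=cv2.resize(s[150:300,270:370],(400,600))
m=np.zeros((560,800,3),np.uint8);m[:252,:336]=cv2.resize(t[145:235,250:370],(336,252));m[:252]=0
a=cv2.resize(t[140:245,245:345],(400,420));b=cv2.resize(s[160:290,260:360],(400,520));m=np.zeros((520,800,3),np.uint8);m[:420,:400]=a;m[:,400:]=b
cv2.imwrite('pics/p1.png',m)
E
```

```text
time: 8.1
position: [595.9, -109.8, 150.6]
ee_rot: [-3.138, 0.002, -1.551]
ft_force: [-1.0, -0.3, -5.0]
finger_gap: 0.569
gripper_force: 42.6
t 8.1 [ 595.9 -109.8  150.6] rpy [-3.138e+00  2.000e-03 -1.551e+00] F [-1.  -0.3 -5. ] M [0.09 0.02 0.02] gap 0.569 gf 42.6
```

View pics/p1.png

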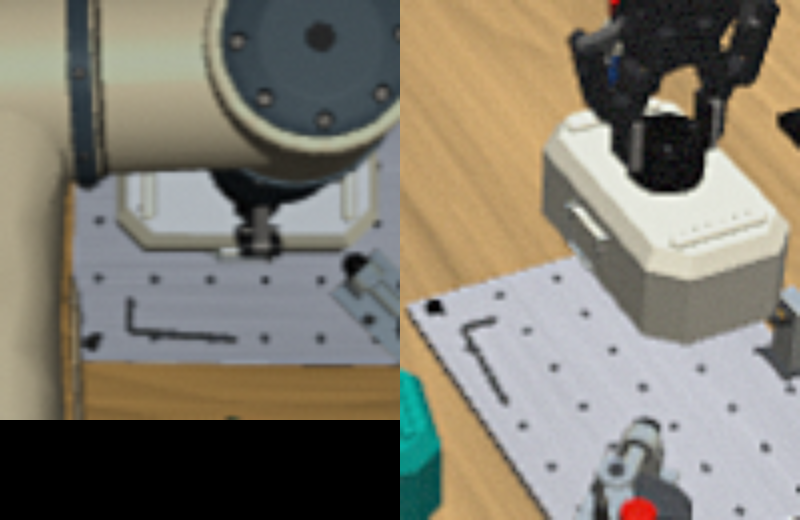

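The tank hangs over the plate, parallel to it. In the top crop its front edge is at row 248 (left end u 118, right end u 378), clear of the clamp nose at (355,265). Checking its pose numerically.

```bash
python3 - <<'E'
from h import *
f=lambda p:[(245+(u+.5)/4-.5,140+(v+.5)/4-.5) for u,v in p]
print(onz('top',f([(118,205),(378,200),(150,249),(345,246)]),158),'\nplate-nose',onz('top',f([(356,263)]),40), 'ridges',onz('top',f([(147,195),(349,195)]),170))
E
```

```text
[[ 570.5  -20.4  158. ]
 [ 579.  -198.4  158. ]
 [ 540.9  -43.1  158. ]
 [ 546.7 -176.4  158. ]] 
plate-nose [[ 543.9 -199.5   40. ]] ridges [[ 576.6  -40.1  170. ]
 [ 580.5 -177.   170. ]]
```

```bash
python3 -m creep '[0,0,0.03,0,0,0, 0,0,0.08,0,0,0, 0,0,0.14,0,0,0, 0,0,0.2,0,0,0, 0,0,0.26,0,0,0, 0,0,0.3,0,0,0, 0,0,0.325,0,0,0, 0,0,0.334,0,0,0, 0,0,0.338,0,0,0, 0,0,0.338,0,0,0]'
python3 -c "
from h import *
st()"
python3 -m creep '[0,0,0.004,0,0,0, 0,0,0.008,0,0,0, 0,0,0.008,0,0,0]'
python3 -c "
from h import *
st()"
```

```text
time: 9.2
position: [596.3, -109.5, 66.5]
ee_rot: [-3.138, 0.002, -1.551]
ft_force: [0.8, -0.4, -4.2]
finger_gap: 0.568
gripper_force: 42.6
t 9.2 [ 596.3 -109.5   66.5] rpy [-3.138e+00  2.000e-03 -1.551e+00] F [ 0.8 -0.4 -4.2] M [-0.04  0.08 -0.02] gap 0.568 gf 42.6
time: 9.5
position: [595.9, -109.4, 64.0]
ee_rot: [-3.139, 0.002, -1.551]
ft_force: [0.3, 0.3, -5.5]
finger_gap: 0.568
gripper_force: 42.6
t 9.5 [ 595.9 -109.4   64. ] rpy [-3.139e+00  2.000e-03 -1.551e+00] F [ 0.3  0.3 -5.5] M [-0.03  0.05 -0.02] gap 0.568 gf 42.6
```

```bash
cat > chk.py <<'E'
# prints the state; exit code 1 if a limit "expr" on world force (fx,fy,fz,mz) is true
import sys
from h import *
st(); o=status.get_obs(); fx,fy,fz=o['ft_force']; mz=o['wrist_torque'][2]
sys.exit(1 if eval(sys.argv[1]) else 0)
E
python3 -m creep '[0,0,0.004,0,0,0, 0,0,0.004,0,0,0]' >/dev/null; python3 chk.py 'fz>-3' &&
python3 -m creep '[0,0,0.004,0,0,0, 0,0,0.004,0,0,0]' >/dev/null && python3 chk.py 'fz>-3' &&
python3 -m creep '[0,0,0.004,0,0,0, 0,0,0.004,0,0,0]' >/dev/null && python3 chk.py 'fz>-3' &&
python3 -m creep '[0,0,0.004,0,0,0, 0,0,0.004,0,0,0]' >/dev/null && python3 chk.py 'fz>-3' &&
python3 -m creep '[0,0,0.004,0,0,0, 0,0,0.004,0,0,0]' >/dev/null && python3 chk.py 'fz>-3'
```

```text
t 9.7 [ 595.8 -109.4   62.9] rpy [-3.139e+00  2.000e-03 -1.551e+00] F [-0.2 -0.3 -5.6] M [-0.02  0.06  0.03] gap 0.568 gf 42.6
t 9.9 [ 595.8 -109.4   61.8] rpy [-3.139e+00  2.000e-03 -1.551e+00] F [ 0.2  0.7 -4.6] M [0.07 0.1  0.01] gap 0.567 gf 42.6
t 10.1 [ 596.2 -109.6   61.4] rpy [-3.138e+00  2.000e-03 -1.551e+00] F [-0.5 -0.  -3.5] M [-0.15  0.03 -0.01] gap 0.567 gf 42.8
t 10.3 [ 596.7 -109.7   61.4] rpy [-3.137e+00  2.000e-03 -1.551e+00] F [-0.8 -0.3  4.1] M [0.07 0.74 0.02] gap 0.565 gf 43.5
```

```bash
python3 -m creep '[0,0,-0.003,0,0,0, 0,0,-0.003,0,0,0, 0,0,-0.003,0,0,0, 0,0,-0.003,0,0,0]' 0.6
python3 -m creep '[0,0,-0.012,0,0,0, 0,0,-0.012,0,0,0]' - 20 >/dev/null
python3 -m creep '[0,0,0,0,0,0, 0,0,0,0,0,0, 0,0,0,0,0,0, 0,0,0,0,0,0]' -0.4 20
python3 -c "
from h import *
st()"
```

```text
time: 10.7
position: [595.9, -109.4, 60.7]
ee_rot: [-3.139, 0.002, -1.551]
ft_force: [1.0, -0.3, -0.1]
finger_gap: 0.798
gripper_force: 0.0
time: 11.3
position: [596.1, -109.5, 64.0]
ee_rot: [-3.138, 0.002, -1.551]
ft_force: [0.0, 0.3, 2.5]
finger_gap: 0.577
gripper_force: 21.2
t 11.3 [ 596.1 -109.5   64. ] rpy [-3.138e+00  2.000e-03 -1.551e+00] F [0.  0.3 2.5] M [ 0.05 -0.09  0.  ] gap 0.577 gf 21.2
```

```bash
python3 -m creep '[0,-0.004,-0.002,0,0,0, 0,-0.008,-0.002,0,0,0, 0,-0.012,-0.002,0,0,0, 0,-0.012,-0.002,0,0,0]' >/dev/null; python3 chk.py 'fx<-4.5' &&
python3 -m creep '[0,-0.003,0,0,0,0, 0,-0.003,0,0,0,0]' >/dev/null && python3 chk.py 'fx<-4.5' &&
python3 -m creep '[0,-0.003,0,0,0,0, 0,-0.003,0,0,0,0]' >/dev/null && python3 chk.py 'fx<-4.5' &&
python3 -m creep '[0,-0.003,0,0,0,0, 0,-0.003,0,0,0,0]' >/dev/null && python3 chk.py 'fx<-4.5' &&
python3 -m creep '[0,-0.003,0,0,0,0, 0,-0.003,0,0,0,0]' >/dev/null && python3 chk.py 'fx<-4.5' &&
python3 -m creep '[0,-0.003,0,0,0,0, 0,-0.003,0,0,0,0]' >/dev/null && python3 chk.py 'fx<-4.5' &&
python3 -m creep '[0,-0.003,0,0,0,0, 0,-0.003,0,0,0,0]' >/dev/null && python3 chk.py 'fx<-4.5'
```

```text
t 11.7 [ 598.8 -109.4   64. ] rpy [-3.139e+00  2.000e-03 -1.551e+00] F [-0.8 -0.5  0.2] M [-0.07  0.24 -0.03] gap 0.575 gf 21.2
t 11.9 [ 599.5 -109.4   64. ] rpy [-3.139e+00  2.000e-03 -1.551e+00] F [-1.1  0.  -0.3] M [-0.04  0.25  0.  ] gap 0.578 gf 21.1
t 12.1 [ 600.3 -109.3   64. ] rpy [-3.139e+00  3.000e-03 -1.551e+00] F [ 0.6  0.1 -1.1] M [-0.08  0.24  0.04] gap 0.576 gf 21.1
t 12.3 [ 601.1 -109.3   64.1] rpy [-3.139e+00  3.000e-03 -1.551e+00] F [-0.6  0.2 -1.8] M [-0.11  0.16 -0.01] gap 0.573 gf 21.0
t 12.5 [ 601.9 -109.2   64.1] rpy [-3.139e+00  3.000e-03 -1.551e+00] F [-1.5 -0.5 -2.6] M [-0.02  0.08 -0.07] gap 0.575 gf 21.1
t 12.7 [ 602.6 -109.2   64.1] rpy [-3.139e+00  3.000e-03 -1.551e+00] F [-0.7  0.  -3.3] M [-0.    0.09  0.  ] gap 0.573 gf 21.2
t 12.9 [ 603.4 -109.2   64. ] rpy [-3.139e+00  2.000e-03 -1.551e+00] F [-0.1  0.1 -3.2] M [-0.09  0.02  0.03] gap 0.575 gf 21.3
```

```bash
python3 -m creep '[0,-0.003,0.001,0,0,0, 0,-0.003,0.001,0,0,0]' >/dev/null; python3 chk.py 'fx<-4.5' &&
python3 -m creep '[0,-0.003,0.001,0,0,0, 0,-0.003,0.001,0,0,0]' >/dev/null && python3 chk.py 'fx<-4.5' &&
python3 -m creep '[0,-0.003,0,0,0,0, 0,-0.003,0,0,0,0]' >/dev/null && python3 chk.py 'fx<-4.5' &&
python3 -m creep '[0,-0.003,0,0,0,0, 0,-0.003,0,0,0,0]' >/dev/null && python3 chk.py 'fx<-4.5' &&
python3 -m creep '[0,-0.003,0,0,0,0, 0,-0.003,0,0,0,0]' >/dev/null && python3 chk.py 'fx<-4.5' &&
python3 -m creep '[0,-0.003,0,0,0,0, 0,-0.003,0,0,0,0]' >/dev/null && python3 chk.py 'fx<-4.5' &&
python3 -m creep '[0,-0.003,0,0,0,0, 0,-0.003,0,0,0,0]' >/dev/null && python3 chk.py 'fx<-4.5' &&
python3 -m creep '[0,-0.003,0,0,0,0, 0,-0.003,0,0,0,0]' >/dev/null && python3 chk.py 'fx<-4.5'
```

```text
t 13.1 [ 604.2 -109.3   64.1] rpy [-3.139e+00  2.000e-03 -1.551e+00] F [-1.6 -0.4 -3.3] M [-0.06  0.13  0.05] gap 0.571 gf 21.4
t 13.3 [ 604.6 -109.4   64. ] rpy [-3.139e+00  2.000e-03 -1.551e+00] F [-2.8 -1.1  0.5] M [0.02 1.02 0.14] gap 0.572 gf 21.7
t 13.5 [ 604.8 -109.5   64. ] rpy [-3.140e+00  2.000e-03 -1.551e+00] F [-4.9  0.1  2. ] M [0.03 1.8  0.2 ] gap 0.575 gf 21.9
```

The left stop touches first (mz +0.2 at 4.9 N). I'll swing the tank counter-clockwise about it until the right one bears.

```bash
G='fx<-7.5 or fx<-3.5 and mz<0.04'
python3 -m creep '[0,-0.002,0,0,0,-0.01, 0,-0.002,0,0,0,-0.01]' >/dev/null; python3 chk.py "$G" &&
python3 -m creep '[0,-0.002,0,0,0,-0.01, 0,-0.002,0,0,0,-0.01]' >/dev/null && python3 chk.py "$G" &&
python3 -m creep '[0,-0.002,0,0,0,-0.01, 0,-0.002,0,0,0,-0.01]' >/dev/null && python3 chk.py "$G" &&
python3 -m creep '[0,-0.002,0,0,0,-0.01, 0,-0.002,0,0,0,-0.01]' >/dev/null && python3 chk.py "$G" &&
python3 -m creep '[0,-0.002,0,0,0,-0.01, 0,-0.002,0,0,0,-0.01]' >/dev/null && python3 chk.py "$G"
```

```text
t 13.7 [ 605.3 -109.7   64.1] rpy [-3.14e+00  2.00e-03 -1.54e+00] F [-5.7 -0.6  1.7] M [-0.28  1.72  0.21] gap 0.576 gf 21.8
t 13.9 [ 605.4 -109.9   64.1] rpy [-3.141e+00  2.000e-03 -1.531e+00] F [-6.9 -2.3  2.3] M [-0.44  2.06 -0.18] gap 0.573 gf 21.9
```

```bash

python3 -m creep '[0,0,0,0,0,0.003, 0,0,0,0,0,0.003, 0,0,0,0,0,0.003]' >/dev/null; python3 chk.py "0"; python3 -m creep '[-0.002,-0.001,0,0,0,0, -0.002,-0.001,0,0,0,0]' >/dev/null; python3 chk.py "0"
```

```text
t 14.2 [ 605.4 -109.9   64. ] rpy [-3.141e+00  2.000e-03 -1.534e+00] F [-6.3 -0.8  1.9] M [-0.35  2.1  -0.05] gap 0.577 gf 21.9
t 14.4 [ 605.4 -109.8   64.1] rpy [-3.141e+00  1.000e-03 -1.534e+00] F [-7.2 -2.   2.4] M [-0.77  2.21 -0.14] gap 0.575 gf 21.9
```

```bash
G='fx<-9.5 or fx>-4 or fy<-6 or abs(mz)>0.35'
python3 -m creep '[-0.004,0,-0.001,0,0,0, -0.004,0,-0.001,0,0,0]' >/dev/null; python3 chk.py "$G" &&
python3 -m creep '[-0.004,0,0,0,0,0, -0.004,0,0,0,0,0]' >/dev/null && python3 chk.py "$G" &&
python3 -m creep '[-0.004,0,0,0,0,0, -0.004,0,0,0,0,0]' >/dev/null && python3 chk.py "$G" &&
python3 -m creep '[-0.004,0,0,0,0,0, -0.004,0,0,0,0,0]' >/dev/null && python3 chk.py "$G" &&
python3 -m creep '[-0.004,0,0,0,0,0, -0.004,0,0,0,0,0]' >/dev/null && python3 chk.py "$G" &&
python3 -m creep '[-0.004,0,0,0,0,0, -0.004,0,0,0,0,0]' >/dev/null && python3 chk.py "$G"
```

```text
t 14.6 [ 605.3 -108.6   64.1] rpy [-3.141e+00  1.000e-03 -1.534e+00] F [-6.3 -2.   1.5] M [-0.67  2.12 -0.03] gap 0.579 gf 21.9
t 14.8 [ 605.3 -107.7   64.1] rpy [-3.141e+00  1.000e-03 -1.534e+00] F [-5.7 -2.1  2.2] M [-0.82  2.04 -0.08] gap 0.571 gf 21.8
t 15.0 [ 605.3 -107.5   64.1] rpy [ 3.142  0.    -1.534] F [-5.5 -5.7  1.5] M [-1.7   1.92 -0.09] gap 0.579 gf 21.7
t 15.2 [ 605.3 -107.2   64.3] rpy [-3.142e+00 -1.000e-03 -1.534e+00] F [-5.9 -6.9  0.3] M [-2.49  1.79 -0.19] gap 0.575 gf 21.7
```

```bash
G='fx<-9.5 or fx>-3.5 or fy<-8.8 or abs(mz)>0.4'
python3 -m creep '[-0.002,0,0,0,0,0, -0.002,0,0,0,0,0]' >/dev/null; python3 chk.py "$G" &&
python3 -m creep '[-0.002,0,0,0,0,0, -0.002,0,0,0,0,0]' >/dev/null && python3 chk.py "$G" &&
python3 -m creep '[-0.002,-0.001,0,0,0,0, -0.002,-0.001,0,0,0,0]' >/dev/null && python3 chk.py "$G" &&
python3 -m creep '[-0.002,0,0,0,0,0, -0.002,0,0,0,0,0]' >/dev/null && python3 chk.py "$G"
```

```text
t 15.4 [ 605.3 -107.1   64.3] rpy [ 3.142e+00 -2.000e-03 -1.534e+00] F [-5.1 -8.3  1.4] M [-2.96  1.78 -0.16] gap 0.573 gf 21.7
t 15.6 [ 605.3 -107.    64.4] rpy [ 3.142e+00 -2.000e-03 -1.534e+00] F [-6.1 -9.2  0.5] M [-3.27  1.8  -0.12] gap 0.571 gf 21.7
```

It now bears on all three stops: fx −6, fy −9, and the position is blocked. I'll let go and lift off.

```bash
python3 -m creep '[0,0,0,0,0,0, 0,0,0,0,0,0, 0,0,0,0,0,0, 0,0,0,0,0,0, 0,0,0,0,0,0]' 1 ; python3 -c "
from h import *
st()"
python3 -m creep '[0,0,-0.02,0,0,0, 0,0,-0.06,0,0,0, 0,0,-0.12,0,0,0, 0,0,-0.2,0,0,0, 0,0,-0.28,0,0,0, 0,0,-0.36,0,0,0, 0,0,-0.4,0,0,0]'; python3 -c "
from h import *
st();go(468.4,-325.4,160,-1.902)"
```

```text
time: 16.1
position: [607.0, -103.5, 64.2]
ee_rot: [-3.138, 0.002, -1.533]
ft_force: [-0.8, 0.5, -0.5]
finger_gap: 0.997
gripper_force: 0.0
t 16.1 [ 607.  -103.5   64.2] rpy [-3.138e+00  2.000e-03 -1.533e+00] F [-0.8  0.5 -0.5] M [ 0.01 -0.01 -0.05] gap 0.997 gf 0.0
time: 16.8
position: [607.5, -104.2, 167.2]
ee_rot: [-3.134, 0.002, -1.533]
ft_force: [0.2, -0.6, -0.7]
finger_gap: 1.001
gripper_force: 0.0
t 16.8 [ 607.5 -104.2  167.2] rpy [-3.134e+00  2.000e-03 -1.533e+00] F [ 0.2 -0.6 -0.7] M [ 0.02 -0.02 -0.01] gap 1.001 gf 0.0
frac [0.8633 0.5895 0.023 ] [-0.007  0.003  0.352]
```

```bash
python3 -m creep '[0.04,0.03,0,0,0,0.02, 0.12,0.08,0,0,0,0.05, 0.24,0.16,0,0,0,0.1, 0.36,0.25,0,0,0,0.15, 0.48,0.33,0,0,0,0.2, 0.6,0.41,0.01,0,0,0.25, 0.72,0.49,0.02,0,0,0.3, 0.81,0.55,0.02,0,0,0.33, 0.85,0.58,0.02,-0.006,0.003,0.35, 0.863,0.59,0.023,-0.006,0.003,0.352]'
python3 - <<'E'
from h import *
st();go(468.4,-325.4,60,-1.902)
t=viewer.camera('top');cv2.imwrite('pics/k1.png',t)
g=cv2.cvtColor(t,cv2.COLOR_BGR2HSV);w=((g[...,1]<35)&(g[...,2]>185)).astype(np.uint8)[150:230,255:350]
n,l,s,c=cv2.connectedComponentsWithStats(w);i=1+np.argmax(s[1:,4]);print(s[i],c[i]+[255,150])
cs=cv2.findContours((l==i).astype(np.uint8),cv2.RETR_EXTERNAL,cv2.CHAIN_APPROX_NONE)[0];r=cv2.minAreaRect(max(cs,key=len));print(r,onz('top',[np.array(r[0])+[255,150]],80))
k=((g[...,2]<70)).astype(np.uint8)[165:215,270:335];n,l,s,c=cv2.connectedComponentsWithStats(k)
for j in range(1,n):
    if s[j,4]>60: print('dark',s[j],onz('top',[c[j]+[270,165]],110))
E
```

```text
time: 17.8
position: [465.9, -326.0, 156.8]
ee_rot: [3.137, -0.001, -1.904]
ft_force: [0.4, 0.4, -0.3]
finger_gap: 1.002
gripper_force: 0.0
t 17.8 [ 465.9 -326.   156.8] rpy [ 3.137e+00 -1.000e-03 -1.904e+00] F [ 0.4  0.4 -0.3] M [ 0.03 -0.01  0.03] gap 1.002 gf 0.0
frac [-0.0058 -0.0106  0.3871] [ 0.005 -0.001 -0.002]
[ 27  18  46  30 834] [302.11990408 182.39208633]
((49.5, 32.5), (29.0, 45.0), 90.0) [[ 605.9 -107.3   80. ]]
dark [ 42   0  23  50 194] [[ 575.9 -163.4  110. ]]
dark [ 27   9  16  17 228] [[ 603.5 -105.6  110. ]]
```

```bash
python3 -m creep '[-0.002,-0.005,0.04,0.005,0,0, -0.006,-0.01,0.1,0.005,0,0, -0.006,-0.01,0.17,0.005,0,0, -0.006,-0.01,0.24,0.005,0,0, -0.006,-0.01,0.3,0.005,0,0, -0.006,-0.01,0.35,0.005,0,0, -0.006,-0.01,0.385,0.005,0,0, -0.006,-0.01,0.4,0.005,0,0, -0.006,-0.01,0.4,0.005,0,0]'
python3 -m creep '[0,0,0,0,0,0, 0,0,0,0,0,0, 0,0,0,0,0,0, 0,0,0,0,0,0, 0,0,0,0,0,0, 0,0,0,0,0,0, 0,0,0,0,0,0]' -0.9 30
python3 -c "
from h import *
st()"
```

```text
time: 18.75
position: [469.6, -324.2, 57.0]
ee_rot: [-3.14, -0.001, -1.901]
ft_force: [0.6, -0.3, 0.5]
finger_gap: 1.002
gripper_force: 0.0
time: 19.45
position: [469.0, -324.5, 57.7]
ee_rot: [-3.141, -0.001, -1.902]
ft_force: [-3.1, 2.1, 5.7]
finger_gap: 0.246
gripper_force: 29.9
t 19.4 [ 469.  -324.5   57.7] rpy [-3.141e+00 -1.000e-03 -1.902e+00] F [-3.1  2.1  5.7] M [0.56 1.43 0.03] gap 0.246 gf 29.9
```

```bash
python3 -m creep '[-0.0004,-0.016,0,0,0,-0.048, -0.0016,-0.032,0,0,0,-0.096, -0.004,-0.051,0,0,0,-0.153, -0.008,-0.07,0,0,0,-0.21, -0.0125,-0.088,0,0,0,-0.267, -0.018,-0.107,0,0,0,-0.325, -0.025,-0.125,0,0,0,-0.382, -0.033,-0.142,0,0,0,-0.44, -0.044,-0.162,0,0,0,-0.506, -0.056,-0.181,0,0,0,-0.573]'
python3 -c "
from h import *
st();o=status.get_obs()['position'];v=o[:2]-[494.9,-248.7];print(np.hypot(*v),np.arctan2(v[1],v[0])+1.902)"
```

```text
time: 20.45
position: [515.7, -325.6, 57.7]
ee_rot: [3.14, -0.0, -1.299]
ft_force: [-6.2, 2.8, 8.0]
finger_gap: 0.242
gripper_force: 30.2
t 20.4 [ 515.7 -325.6   57.7] rpy [ 3.14  -0.    -1.299] F [-6.2  2.8  8. ] M [ 1.24  2.27 -0.13] gap 0.242 gf 30.2
79.60660330926088 0.5950450514735424
```

```bash
python3 -m creep '[-0.0004,-0.016,-0.001,0,0,-0.048, -0.0016,-0.032,-0.002,0,0,-0.096, -0.004,-0.051,-0.002,0,0,-0.153, -0.008,-0.07,-0.002,0,0,-0.21, -0.0125,-0.088,-0.002,0,0,-0.267, -0.018,-0.107,-0.002,0,0,-0.325, -0.025,-0.125,-0.002,0,0,-0.382, -0.033,-0.142,-0.002,0,0,-0.44, -0.044,-0.162,-0.002,0,0,-0.506, -0.056,-0.181,-0.002,0,0,-0.573]'
python3 -c "
from h import *
st();o=status.get_obs()['position'];v=o[:2]-[494.9,-248.7];print(np.hypot(*v),np.arctan2(v[1],v[0])+1.902)"
```

```text
time: 21.45
position: [554.5, -300.6, 57.7]
ee_rot: [3.139, 0.002, -0.7]
ft_force: [-7.8, -1.0, 5.7]
finger_gap: 0.247
gripper_force: 30.1
t 21.4 [ 554.5 -300.6   57.7] rpy [ 3.139e+00  2.000e-03 -7.000e-01] F [-7.8 -1.   5.7] M [-0.02  2.82 -0.33] gap 0.247 gf 30.1
79.03960411947716 1.1848772204537945
```

```bash
cat > chk2.py <<'E'
import sys
from h import *
o=status.get_obs();v=o['position'][:2]-[494.9,-248.7];a=np.arctan2(v[1],v[0]);f=-(o['ft_force'][:2]@[-np.sin(a),np.cos(a)])
print(round(o['time'],1),'angle',round(a+1.902,3),'tang',round(f,1),'F',o['ft_force'].round(1),'yaw',o['ee_rot'][2].round(3)); sys.exit(int(f>15))
E
python3 -m creep '[-0.0004,-0.016,0,0,0,-0.048, -0.0016,-0.032,0,0,0,-0.096, -0.0016,-0.032,0,0,0,-0.096]'>/dev/null; python3 chk2.py &&
python3 -m creep '[-0.0003,-0.013,0,0,0,-0.038, -0.0003,-0.013,0,0,0,-0.038]'>/dev/null && python3 chk2.py &&
python3 -m creep '[-0.0003,-0.013,0,0,0,-0.038, -0.0003,-0.013,0,0,0,-0.038]'>/dev/null && python3 chk2.py &&
python3 -m creep '[-0.0001,-0.006,0,0,0,-0.02, -0.0001,-0.006,0,0,0,-0.02]'>/dev/null && python3 chk2.py &&
python3 -m creep '[-0.0001,-0.006,0,0,0,-0.02, -0.0001,-0.006,0,0,0,-0.02]'>/dev/null && python3 chk2.py &&
python3 -m creep '[-0.0001,-0.006,0,0,0,-0.02, -0.0001,-0.006,0,0,0,-0.02]'>/dev/null && python3 chk2.py &&
python3 -m creep '[-0.0001,-0.006,0,0,0,-0.02, -0.0001,-0.006,0,0,0,-0.02]'>/dev/null && python3 chk2.py
```

```text
21.8 angle 1.291 tang 3.8 F [-8.3  1.1  5.6] yaw -0.6
21.9 angle 1.301 tang 10.1 F [-11.   -4.8   5.4] yaw -0.561
22.1 angle 1.3 tang 19.9 F [-15.6 -13.4   4. ] yaw -0.522
```

```bash
python3 -m creep '[-0.0001,-0.01,0,0,0,-0.01, -0.0001,-0.01,0,0,0,-0.01]'>/dev/null; python3 chk2.py; 
python3 -m creep '[0,0.012,0,0,0,0.02, 0,0.03,0,0,0,0.04, 0,0.03,0,0,0,0.04]'>/dev/null; python3 chk2.py
```

```text
22.4 angle 1.3 tang 27.3 F [-19.2 -19.8   4.3] yaw -0.513
22.6 angle 1.294 tang 5.1 F [-9.6  0.5  5.6] yaw -0.555
```

The handle is hard against its stop: 27 N gave no motion. I'll open, lift clear and check.

```bash
python3 -m creep '[0,0,0,0,0,0, 0,0,0,0,0,0, 0,0,0,0,0,0, 0,0,0,0,0,0, 0,0,0,0,0,0, 0,0,0,0,0,0]' 1 
python3 -m creep '[0,0,-0.03,0,0,0, 0,0,-0.08,0,0,0, 0,0,-0.16,0,0,0, 0,0,-0.24,0,0,0, 0,0,-0.34,0,0,0, 0,0,-0.44,0,0,0, 0,0,-0.5,0,0,0]'
python3 -c "
from h import *
st();go(420,-440,190,-.6)"
```

```text
time: 23.25
position: [562.9, -292.8, 57.9]
ee_rot: [3.141, -0.002, -0.553]
ft_force: [-0.3, 0.8, 0.6]
finger_gap: 1.002
gripper_force: 0.0
time: 23.95
position: [563.4, -293.3, 186.9]
ee_rot: [3.142, -0.007, -0.553]
ft_force: [0.2, 0.0, 0.0]
finger_gap: 0.998
gripper_force: 0.0
t 23.9 [ 563.4 -293.3  186.9] rpy [ 3.142 -0.007 -0.553] F [0.2 0.  0. ] M [-0.02 -0.07 -0.02] gap 0.998 gf 0.0
frac [-0.1797  0.8004 -0.0134] [-0.    -0.006  0.045]
```

```bash
python3 -m creep '[-0.01,0.05,0,0,0,0, -0.04,0.15,-0.03,0,0,0, -0.06,0.28,-0.05,0,0,0, -0.09,0.41,-0.05,0,0,0, -0.12,0.54,-0.05,0,0,0, -0.15,0.67,-0.05,0,0,0, -0.17,0.75,-0.05,0,0,0, -0.18,0.8,-0.05,0,0,0]'
python3 - <<'E'
from h import *
st()
t=viewer.camera('top');s=viewer.camera('side');cv2.imwrite('pics/f_t.png',t);cv2.imwrite('pics/f_s.png',s)
def red(im,r0,r1,c0,c1):
    g=cv2.cvtColor(im,cv2.COLOR_BGR2HSV);m=(((g[...,0]<8)|(g[...,0]>172))&(g[...,1]>150)&(g[...,2]>90)).astype(np.uint8)[r0:r1,c0:c1]
    n,l,st_,c=cv2.connectedComponentsWithStats(m);i=1+np.argmax(st_[1:,4]);return st_[i],c[i]+[c0,r0]
k=red(t,180,260,300,400);print('knob',k,onz('top',[k[1]],105))
g=cv2.cvtColor(t,cv2.COLOR_BGR2HSV);w=((g[...,1]<35)&(g[...,2]>185)).astype(np.uint8)[150:230,255:350]
n,l,q,c=cv2.connectedComponentsWithStats(w);i=1+np.argmax(q[1:,4]);print(q[i])
cs=cv2.findContours((l==i).astype(np.uint8),cv2.RETR_EXTERNAL,cv2.CHAIN_APPROX_NONE)[0];r=cv2.minAreaRect(max(cs,key=len));print(r,onz('top',[np.array(r[0])+[255,150]],80))
d=(g[...,2]<75).astype(np.uint8)[165:200,285:318];n,l,q,c=cv2.connectedComponentsWithStats(d);j=1+np.argmax(q[1:,4]);print('cap',q[j],onz('top',[c[j]+[285,165]],105))
# change outside the job area
o=cv2.imread('pics/top0.png');df=(np.abs(o.astype(int)-t).max(2)>40).astype(np.uint8);df=cv2.morphologyEx(df,cv2.MORPH_OPEN,np.ones((3,3)))
n,l,q,c=cv2.connectedComponentsWithStats(df);print([list(map(int,x)) for x in q[1:] if x[4]>15])
E
```

```text
time: 24.75
position: [417.2, -440.5, 195.6]
ee_rot: [3.141, -0.002, -0.555]
ft_force: [-0.6, 0.4, 0.0]
finger_gap: 1.0
gripper_force: 0.0
t 24.8 [ 417.2 -440.5  195.6] rpy [ 3.141e+00 -2.000e-03 -5.550e-01] F [-0.6  0.4  0. ] M [-0.04  0.03 -0.02] gap 1.0 gf 0.0
knob (array([66, 15,  8,  8, 46], dtype=int32), array([369.45652174, 198.60869565])) [[ 561.5 -293.8  105. ]]
[ 26  18  46  30 905]
((48.5, 32.5), (29.0, 45.0), 90.0) [[ 605.9 -104.4   80. ]]
cap [ 11   9  17  17 230] [[ 604.4 -105.3  105. ]]
[[284, 169, 30, 22, 385], [269, 169, 291, 251, 22569], [283, 176, 12, 8, 57], [158, 180, 49, 63, 2067], [348, 195, 26, 25, 215], [321, 199, 15, 10, 73], [281, 200, 7, 3, 21], [289, 200, 6, 3, 18], [337, 209, 9, 16, 101], [360, 224, 24, 12, 151], [375, 269, 5, 4, 20], [365, 274, 4, 4, 16], [195, 340, 56, 57, 820], [236, 348, 41, 51, 881], [0, 350, 64, 57, 1812], [203, 358, 32, 62, 1021], [236, 391, 43, 29, 978], [274, 411, 8, 9, 52]]
```

```bash
python3 - <<'E'
from h import *
L=lambda p:cv2.cvtColor(cv2.imread(p),cv2.COLOR_BGR2GRAY).astype(np.float32)
a,b,o=L('pics/k1.png'),L('pics/f_t.png'),L('pics/top0.png')
def sh(x,y,r0,r1,c0,c1): 
    x,y=x[r0:r1,c0:c1],y[r0:r1,c0:c1]
    print(np.round(cv2.phaseCorrelate(x.copy(),y.copy(),cv2.createHanningWindow((c1-c0,r1-r0),cv2.CV_32F)),2) if 0 else cv2.phaseCorrelate(x.copy(),y.copy(),cv2.createHanningWindow((c1-c0,r1-r0),cv2.CV_32F)))
sh(a,b,166,202,276,330)     # tank, before/after clamp
sh(a,b,172,196,290,314)     # cap
sh(o,b,262,284,358,386); sh(o,b,210,232,270,308)  # cell holder, hex key
s=cv2.imread('pics/f_s.png');s0=cv2.imread('pics/side0.png')
df=(np.abs(s.astype(int)-s0).max(2)>50).astype(np.uint8);df=cv2.morphologyEx(df,cv2.MORPH_OPEN,np.ones((3,3)))
n,l,q,c=cv2.connectedComponentsWithStats(df);print([list(map(int,x)) for x in q[1:] if x[4]>15])
sh(L('pics/side0.png'),L('pics/f_s.png'),318,352,250,288)
E
```

```text
((-0.09416080561993212, -0.0021562628724289823), 0.879980018845311)
((-0.25996578351242583, -0.09373384004807939), 0.8806528324882189)
((-3.641154449192058, 1.252774459930702), 0.12153335942162408)
((0.006385824875113855, 0.037981802848353396), 0.9900653406977653)
[[0, 0, 53, 17, 600], [57, 0, 311, 259, 16759], [0, 26, 63, 27, 971], [190, 68, 18, 10, 121], [338, 73, 8, 4, 32], [127, 84, 32, 20, 264], [311, 85, 63, 18, 247], [339, 84, 7, 3, 21], [253, 90, 38, 12, 220], [95, 106, 5, 9, 36], [309, 115, 5, 10, 37], [298, 119, 69, 167, 6886], [147, 132, 5, 7, 21], [0, 152, 3, 7, 17], [0, 156, 57, 135, 3442], [219, 160, 57, 41, 1824], [25, 215, 3, 7, 21], [65, 241, 4, 5, 19], [70, 242, 27, 13, 151], [71, 252, 13, 10, 52], [57, 254, 20, 14, 195], [47, 256, 11, 18, 147], [70, 267, 19, 17, 196], [317, 272, 4, 5, 19], [312, 282, 22, 26, 338]]
((0.030721007131717215, -0.01903696035492075), 0.9498170369201236)
```

```bash
python3 -c "
from bench import ctrl
print(ctrl.hand_in())"
```

```text
the job is handed in; nothing more can be done
None
```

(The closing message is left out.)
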